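Pop open the slip printer's paper cover

TASK

Get the exam-room slip printer ready for a new paper roll: press the wide bar key on its top to release the latch, and let the paper cover spring fully open by itself without touching the cover. Let go of the key afterwards, and do not press the small round paper-feed key beside it.

Things in the scene. Friction and masses are not known exactly. Their poses are not given: they have to be found in the camera images.
- release_top (a point): Top centre of the wide bar key on the front deck of the printer, an off-white box 200 mm deep, 150 wide, 95 high. The key is grey, 24 (x) by 50 (y), its top 8 above the deck, 103 above the table, 32 from the front edge. Axes: x from printer front to rear hinge (away from robot, yaw within 0.5 rad), y left along the key, z up. The cover's near edge is 38 from here towards +x.
- release (a joint): Downward travel of the bar key: 0 up, 0.006 m at its stop, still 2 mm above the deck. Sprung: 1.5 N starts it, about 5 N brings it to the stop; it comes up again by itself when let go. The latch lets go at about 0.004 m.
- cover (a joint): Opening angle of the paper cover, a grey plate with one low rib 115 mm long, 121 wide, flush with the printer's top behind the keys, hinged at its rear edge. 0 shut and latched, 1.75 rad fully open, leaning back past upright. Once unlatched a damped spring raises it in two to three seconds; it swings up and away from the keys, so a tool pointing down on the bar key is not in its way.
- feed (a joint): Downward travel of the round paper-feed key: 0 up, 0.006 m at its stop. Grey, 18 mm across, as high as the bar key and on the same deck, its centre 74 mm from the bar key's centre towards -y. It does not open the cover.

How it is judged:
By the outcome, as a careful person would: the job done as asked, in the order asked, and still so for the second after the job is handed in, with the robot touching nothing.
It also fails if it takes over 29 s, if anything falls off the work surface, if the arm or the gripper's body presses on something with over 40 N, if the wrist force passes 120 N, or if a joint passes its speed limit or range.

ROBOT

A 6-joint arm with a two-finger parallel gripper is mounted at the origin on the work surface. World frame = base frame: x ahead of the robot, y to its left, z up, the work surface at z = 0. Lengths are in mm, angles in rad, forces in N, time in s.
With the tool pointing down it reaches from about 400 to 925 mm from the base axis. Payload 12.5 kg.
Tool frame: the origin (TCP) lies between the finger pads, 19 mm behind the fingertips; this is the grasp point; z points along the fingers, y is the line along which they close (so a half turn about z gives the same grasp; the last joint's range is limited). The gripper opens to 95 mm and grips with 3 to 60 N. Pads are 20 mm wide; open, the fingers measure 119 mm over their backs; the gripper's body (75 mm by 180 mm) begins 59 mm behind the grasp point.
Start: joints at [-1.348, 0.491, 1.559, -0, 1.092, -0.106], TCP at [201.84, -591.528, 233.461] pointing down, gripper open.
Joint ranges: [-3.1, 3.1], [-0.84, 2.19], [0.05, 2.79], [-1.13, 4.28], [0.06, 2.93], [-2.69, 2.69]. Speed limits (rad/s): [2.22, 2.22, 2.79, 3.14, 3.14, 3.14].

INTERFACE

Orientations are given as [roll, pitch, yaw] about the fixed x, y, z axes, in that order (R = Rz(yaw) Ry(pitch) Rx(roll)).
In Python, from cell import env gives the robot as it stands. The module is installed in compiled form; this text tells all that it offers.
- The arm moves only by the tool step_arm, never from a script. Its argument "plan" is a list that holds one entry, the list of rows, each a list of 5 numbers: the shift along the tool's x, y, z in mm, then the turn about the tool's z in degrees, then the opening, from -1 (shut) to 1 (fully open). A call has 1 to 8 rows; each row is the pose to reach, as a shift and turn from the pose commanded when the call began, along the tool's axes at that moment; what a row does not reach only later rows make up. A row lasts 1/12 s, in which the tool goes at most 41.7 mm and 7.16 degrees, less where a joint would pass 70% of its speed; a pose out of reach is approached as far as the arm can. A call with a gripper value outside its range is refused whole. The fingers move at their own pace and stop on an object; the grip force is fixed at half the most. Time passes only in rows, so rows that repeat a pose let the fingers close. It gives the time, the measured TCP pose, the force, the opening and the grip force at its end, in the units of the state.
- env.state(): the state, without advancing time (a new reading comes with each control period).
- env.read_camera(name): name is "scene" or "top" or "wrist"; returns the picture (420x560x3 uint8, blue, green, red); there is no depth.
- env.get_calibration(name): a dict with "K" (3x3 intrinsics, pixels), "extrinsics" (4x4, takes a point from world to camera coordinates). Camera axes: x right, y up, looking along -z (the intrinsics and any distortion apply to the point x, -y, -z); pixel columns grow to the right and rows downward; lengths in mm; the calibration is good to about 2 mm. A picture is of the moment at which its call begins: read the wrist's pose just before it. get_calibration takes no time and is no camera call; for the wrist camera it gives the pose at the moment of the call.
- env.job_done(): hands the job in; it is judged then, once.
The state is a dict: "t": time; "joints": joint angles; "qvel": joint speeds; "tau": joint torques, N m; "eef_pos": TCP position; "tcp_rot": TCP orientation; "ft_force": force on the tool from outside, world axes, zero at the start; "moment": the same for the moment, N m; "opening": opening from 0.0 (shut) to 1.0 (fully open); "grip_force": force on a finger pad.
Only numpy, scipy, OpenCV 4.12 (cv2) and the standard library are available. Lean on these libraries where they do the work, as an engineer would, in place of code of your own. Each camera call takes 0.05 s, during which the arm holds its last target. There are 200 camera calls.

## Working session

There is one attempt and no reset: what is moved stays moved. The work goes in short steps, Python scripts to look and compute and a tool call to move; the robot and the scene stay as the last step left them, time stands still between calls to the robot, and variables do not carry over. Pictures are saved under pics/ and viewed, at most 10 in all, crops included, and the job is handed in when it is done.

Besides the shell and the picture viewer there is one more tool, called after "Call:" in YAML: its name, and indented under it one key for each argument. step_arm: Moves the arm, as the interface text tells. Its arguments: {"type":"object","properties":{"plan":{"type":"array"}},"required":["plan"]}

```bash
mkdir -p pics; python3 - <<'E'
from cell import env
import cv2
for n in ("top","scene"):
    im=env.read_camera(n); cv2.imwrite(f"pics/{n}0.png",im)
    c=env.get_calibration(n); print(n,c)
s=env.state(); print(s["t"],s["eef_pos"],s["tcp_rot"],s["opening"])
E
```

```text
top {'K': array([[399.22469766,   0.        , 285.65798979],
       [  0.        , 399.22469766, 208.17270968],
       [  0.        ,   0.        ,   1.        ]]), 'extrinsics': array([[ 3.19350106e-03, -9.99992449e-01, -2.21417976e-03,
        -3.26884197e+01],
       [ 9.85386095e-01,  2.76974851e-03,  1.70313159e-01,
        -6.30547796e+02],
       [-1.70305740e-01, -2.72571720e-03,  9.85387500e-01,
        -7.16333476e+02],
       [ 0.00000000e+00,  0.00000000e+00,  0.00000000e+00,
         1.00000000e+00]])}
scene {'K': array([[474.50326675,   0.        , 277.03404725],
       [  0.        , 474.50326675, 215.50230038],
       [  0.        ,   0.        ,   1.        ]]), 'extrinsics': array([[-4.28037009e-01,  9.03699979e-01,  1.05198028e-02,
         2.74612418e+02],
       [-6.86164725e-01, -3.32533075e-01,  6.46992832e-01,
         3.07370068e+02],
       [ 5.88185591e-01,  2.69718559e-01,  7.62423511e-01,
        -1.29052935e+03],
       [ 0.00000000e+00,  0.00000000e+00,  0.00000000e+00,
         1.00000000e+00]])}
0.1 [ 201.79339228 -591.31031201  232.94383851] [-3.14061142e+00 -8.14441437e-05  3.28805115e-01] 1.0016790283151313
```

View pics/top0.png

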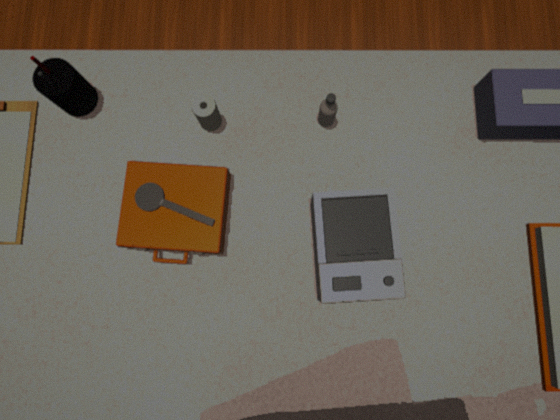

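View pics/scene0.png

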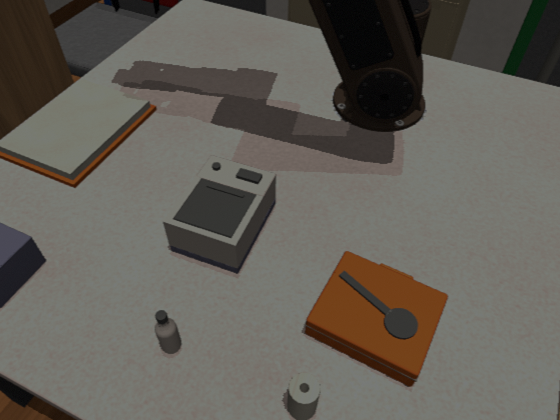

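The top view shows the printer with the bar key at about (347,284), the feed key at (388,281), and the cover at (322–394,196–262). The scene view agrees, with the bar key at about (249,176) and the feed key at (216,166).

```bash
cat > h.py <<'E'
import numpy as np, cv2
def ray(c,u,v,z):
    K,E=c["K"],c["extrinsics"]; d=np.linalg.inv(K)@[u,v,1]; d=E[:3,:3].T@(d*[1,-1,-1]); o=-E[:3,:3].T@E[:3,3]
    return o+d*(z-o[2])/d[2]
def blobs(im,box,thr):
    x0,y0,x1,y1=box; g=cv2.cvtColor(im,6)[y0:y1,x0:x1]
    n,l,st,ce=cv2.connectedComponentsWithStats((g<thr).astype(np.uint8))
    return [(st[i,4],ce[i]+[x0,y0]) for i in range(1,n) if st[i,4]>20]
E
python3 - <<'E'
from h import *
from cell import env
for n,box in (("top",(324,268,400,296)),("scene",(205,158,268,188))):
    im=cv2.imread(f"pics/{n}0.png"); c=env.get_calibration(n)
    x0,y0,x1,y1=box; g=cv2.cvtColor(im,6)[y0:y1,x0:x1]; t=cv2.threshold(g,0,255,cv2.THRESH_OTSU)[0]; print(n,t)
    for a,p in blobs(im,box,t): print(a,p.round(1),ray(c,*p,103).round(1))
E
```

```text
top 94.0
416 [346.3 283.2] [ 489.3 -137.3  103. ]
95 [388.1 280.4] [ 494.5 -210.6  103. ]
scene 82.0
61 [216. 166.] [ 497.7 -208.2  103. ]
265 [248.7 175.7] [ 493.4 -134.7  103. ]
134 [214.3 184.5] [ 544.8 -184.7  103. ]
```

Call:
step_arm:
  plan:
    - [[35,-28,0,2,-1],[70,-56,0,4,-1],[105,-84,0,6,-1],[140,-112,0,8,-1],[175,-140,0,10,-1],[210,-168,0,12,-1],[240,-192,0,15,-1],[260,-208,0,15,-1]]

```text
t: 0.77
eef_pos: [381.3, -308.8, 233.4]
tcp_rot: [-3.142, 0.0, 0.064]
ft_force: [0.4, -1.1, 0.0]
opening: 0.496
grip_force: 0.0
```

```bash
cat > d.py <<'E'
from h import *
from cell import env
from scipy.spatial.transform import Rotation as R
import sys
s=env.state(); T=np.array(eval(sys.argv[1]))
print(s["t"],s["eef_pos"],s["tcp_rot"],s["opening"],s["ft_force"])
print("shift",R.from_euler("xyz",s["tcp_rot"]).inv().apply(T-s["eef_pos"]).round(1),"turn",np.degrees(s["tcp_rot"][2]-0.07).round(1))
E
python3 d.py "[491,-136,175]"
```

```text
0.7667 [ 381.31078964 -308.80552935  233.36975869] [-3.14152443e+00  9.60276993e-05  6.35343280e-02] 0.49628919969067703 [ 0.41783016 -1.12140808  0.0395332 ]
shift [ 120.4 -165.5   58.4] turn -0.4
```

Call:
step_arm:
  plan:
    - [[24,-33,0,0,-1],[48,-66,0,0,-1],[72,-99,0,0,-1],[96,-132,10,0,-1],[112,-154,30,0,-1],[120,-165,50,0,-1],[120,-165,58,0,-1],[120,-165,58,0,-1]]

```text
t: 1.43
eef_pos: [488.8, -137.4, 173.7]
tcp_rot: [-3.14, 0.003, 0.069]
ft_force: [-0.0, 0.3, -0.2]
opening: 0.006
grip_force: 0.0
```

```bash
python3 d.py "[491,-136,122]"; python3 - <<'E'
from h import *
from cell import env
c=env.get_calibration("wrist"); im=env.read_camera("wrist"); cv2.imwrite("pics/w1.png",im)
s=env.state()
def pj(p):
    q=c["extrinsics"]@np.r_[p,1]; q=c["K"]@(q[:3]*[1,-1,-1]); return (q[:2]/q[2]).round(1)
print("key guess px",pj([491,-136,103]),"tcp px",pj(s["eef_pos"]),"tip",pj(s["eef_pos"]-[0,0,19]))
np.savez("w1.npz",**c)
E
```

```text
1.4333 [ 488.76138192 -137.3501939   173.68723536] [-3.1401184   0.00331602  0.0686873 ] 0.0061839116643045335 [-0.0257036   0.2739277  -0.16023982]
shift [ 2.5 -1.1 51.7] turn -0.1
key guess px [278.2 218.7] tcp px [281.3 270.1] tip [281.2 253.8]
```

View pics/w1.png

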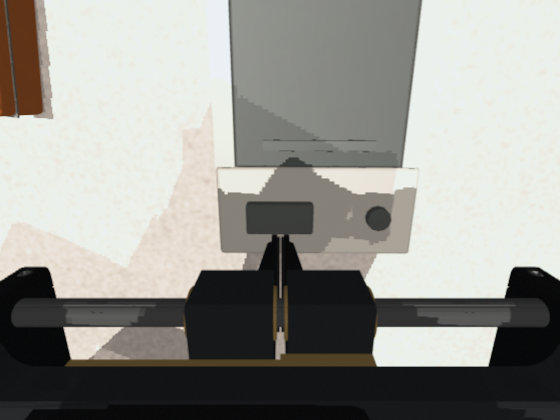

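The wrist view shows the bar key spanning (246–313, 202–234), so its centre is about (280,218). That is within 1.5 px of my estimate. The feed key is at (378,218), clear of the fingers.

Call:
step_arm:
  plan:
    - [[2,0,15,0,-1],[2,0,30,0,-1],[2,0,40,0,-1],[2,0,45,0,-1],[2,0,47,0,-1],[2,0,47,0,-1]]

```text
t: 1.98
eef_pos: [491.4, -138.4, 128.7]
tcp_rot: [3.141, -0.0, 0.066]
ft_force: [0.4, -0.3, -0.3]
opening: 0.005
grip_force: 0.0
```

Call:
step_arm:
  plan:
    - [[0,-1,4,0,-1],[0,-1,7,0,-1],[0,-1,9,0,-1],[0,-1,10,0,-1],[0,-1,11,0,-1],[0,-1,11,0,-1]]

```text
t: 2.48
eef_pos: [491.6, -137.0, 117.5]
tcp_rot: [3.141, -0.001, 0.067]
ft_force: [-0.2, -1.2, 4.7]
opening: 0.005
grip_force: 2.0
```

```bash
python3 - <<'E'
from cell import env
import cv2
im=env.read_camera("scene"); cv2.imwrite("pics/s2.png",im); s=env.state(); print(s["t"],s["eef_pos"],s["ft_force"])
E
```

```text
2.5333 [ 491.5411387  -137.01408303  117.58650837] [ 0.714792   -0.59455726  3.43288221]
```

View pics/s2.png

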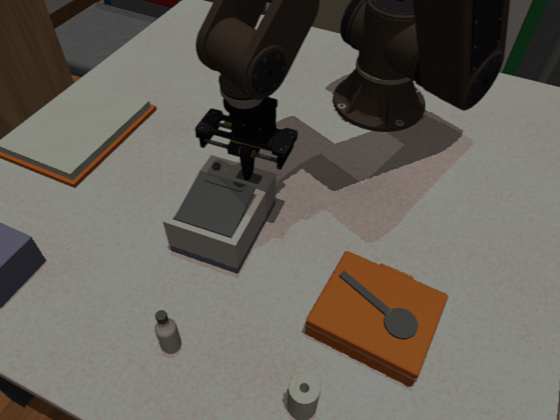

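The fingertip is on the bar key with about 4 N. The cover's near edge at about (245,190) may just be starting to lift. I'll press slightly further, wait, then look again.

Call:
step_arm:
  plan:
    - [[0,0,1,0,-1],[0,0,1,0,-1],[0,0,1,0,-1],[0,0,1,0,-1],[0,0,1,0,-1],[0,0,1,0,-1],[0,0,1,0,-1],[0,0,1,0,-1]]

```text
t: 3.2
eef_pos: [491.6, -137.0, 116.5]
tcp_rot: [3.141, -0.0, 0.067]
ft_force: [2.6, -2.0, 4.6]
opening: 0.006
grip_force: 2.3
```

```bash
python3 - <<'E'
from cell import env
import cv2
im=env.read_camera("scene"); cv2.imwrite("pics/s3.png",im[120:300,130:330].repeat(3,0).repeat(3,1)); s=env.state(); print(s["t"],s["eef_pos"],s["ft_force"])
E
```

```text
3.25 [ 491.5651504  -137.01303929  116.51675695] [ 1.15741146 -1.40357796  4.14777942]
```

View pics/s3.png

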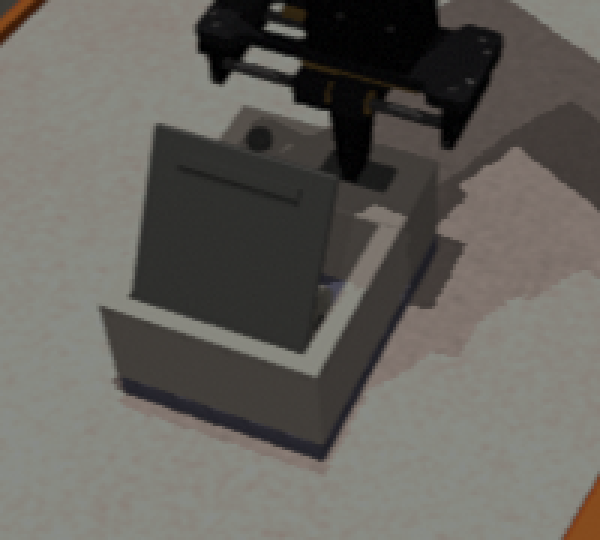

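The cover is rising freely, with its top edge at about (245,155) in this crop, and it is clear of the gripper. I'll hold for a moment, then lift off.

Call:
step_arm:
  plan:
    - [[0,0,1,0,-1],[0,0,1,0,-1],[0,0,1,0,-1],[0,0,1,0,-1],[0,0,1,0,-1],[0,0,1,0,-1],[0,0,1,0,-1],[0,0,1,0,-1]]

```text
t: 3.92
eef_pos: [491.6, -137.0, 116.0]
tcp_rot: [3.141, -0.001, 0.067]
ft_force: [-0.3, -1.2, 11.2]
opening: 0.003
grip_force: 6.0
```

Call:
step_arm:
  plan:
    - [[0,0,-4,0,-1],[0,0,-10,0,-1],[0,0,-20,0,-1],[0,0,-35,0,-1],[-10,0,-50,0,-1],[-20,0,-65,0,-1],[-30,0,-80,0,-1],[-30,0,-80,0,-1]]

```text
t: 4.58
eef_pos: [460.5, -138.8, 197.9]
tcp_rot: [3.141, -0.001, 0.067]
ft_force: [0.5, -0.7, 1.4]
opening: 0.002
grip_force: 0.0
```

Call:
step_arm:
  plan:
    - [[0,0,0,0,-1],[0,0,0,0,-1],[0,0,0,0,-1],[0,0,0,0,-1],[0,0,0,0,-1],[0,0,0,0,-1],[0,0,0,0,-1],[0,0,0,0,-1]]

```text
t: 5.25
eef_pos: [461.4, -138.9, 195.3]
tcp_rot: [-3.142, 0.0, 0.067]
ft_force: [0.3, 0.7, 0.2]
opening: 0.007
grip_force: 0.0
```

Call:
step_arm:
  plan:
    - [[0,0,0,0,-1],[0,0,0,0,-1],[0,0,0,0,-1],[0,0,0,0,-1],[0,0,0,0,-1],[0,0,0,0,-1],[0,0,0,0,-1],[0,0,0,0,-1]]

```text
t: 5.92
eef_pos: [461.4, -138.9, 195.4]
tcp_rot: [3.141, -0.0, 0.067]
ft_force: [0.6, 0.5, 0.2]
opening: 0.007
grip_force: 0.0
```

```bash
python3 - <<'E'
from cell import env
import cv2
im=env.read_camera("scene"); cv2.imwrite("pics/s4.png",im[120:300,130:330].repeat(3,0).repeat(3,1)); s=env.state(); print(s["t"],s["eef_pos"],s["ft_force"])
E
```

```text
5.9667 [ 461.41221403 -138.92788484  195.43242718] [0.01026468 1.04226741 0.47150407]
```

View pics/s4.png

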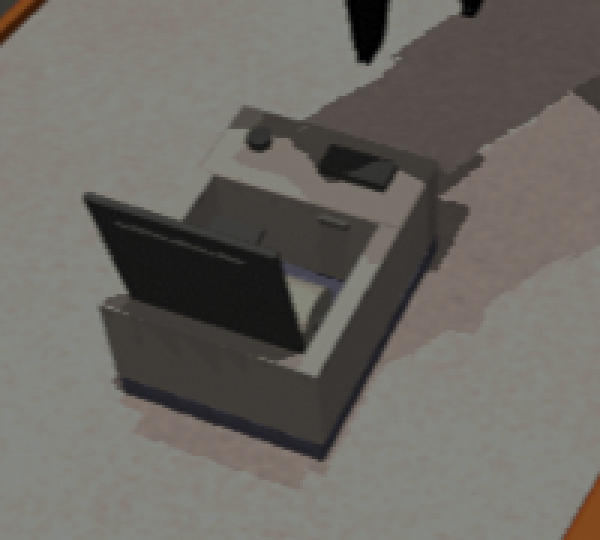

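The cover now leans back past upright, with its top edge running from (85,195) to (280,255) in the crop. Both keys are up and the gripper is clear. I'll check that the cover has stopped moving.

Call:
step_arm:
  plan:
    - [[0,0,0,0,-1],[0,0,0,0,-1],[0,0,0,0,-1],[0,0,0,0,-1],[0,0,0,0,-1],[0,0,0,0,-1],[0,0,0,0,-1],[0,0,0,0,-1]]

```text
t: 6.63
eef_pos: [461.4, -138.9, 195.4]
tcp_rot: [3.141, -0.0, 0.067]
ft_force: [0.3, -1.0, -0.7]
opening: 0.004
grip_force: 0.0
```

```bash
python3 - <<'E'
from cell import env
import cv2, numpy as np
im=env.read_camera("scene")[120:300,130:330]; a=cv2.imread("pics/s4.png")[1::3,1::3]
d=cv2.absdiff(im,a).max(2); print(env.state()["t"],(d>25).sum(), np.argwhere(d>25)[:5])
E
```

```text
6.6833 1 [[ 15 135]]
```

```bash
python3 -c "
from cell import env
print(env.job_done())"
```

```text
the job is handed in; nothing more can be done
None
```

The job is handed in: I pressed the bar key and let it go, the cover sprang open by itself past upright and stopped there, and the arm touched neither the cover nor the feed key.

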